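# Let the table of a bench hoist down by its ratchet

### The job

Lower the loaded table of the small bench hoist until its pointer is level with the collar on the thin gauge rod, as near as the ratchet's teeth allow: take the weight off the pawl with the crank, lay the pawl right back out of the toothed wheel, wind the table down, drop the pawl into the teeth again and wind back gently until the weight rests on it. Never pull the pawl out while it carries the weight and never drive the wheel hard against it. Leave the loose things on the bench alone.

Things in the scene. Friction and masses are not known exactly. Their poses are not given: they have to be found in the camera images.
- hoist: small bench hoist of grey painted steel, fixed to the bench. Origin on the bench under the middle of the drum; x points to the table (away from the robot), y along the shaft to the side of the toothed wheel and pawl, z up. Base 245 x 150 x 10 mm (x -75 to 170), side plates at y = -36 and +36 mm, 225 mm high; the bar over the guide rods (x = 99) is the highest point, 257 mm.
- shaft_axis (a point): point on the axis of the drum's shaft, 125 mm above the bench, half-way between the side plates; the axis runs along the hoist's y. The shaft carries the crank (y = -63 mm), the drum with a ring of pins that drives the table's rack (between the side plates) and the toothed wheel (y = 43 to 55 mm).
- crank_knob (a point): middle of the black crank knob, a cylinder 24 mm thick, 66 mm long, along the hoist's y, 106 mm to the -y side of the hoist's middle, 85 mm from the shaft axis; spins on its pin. It starts about 50 degrees above level on the robot's side of the shaft. Moving it towards the robot and down raises the table (about 15 N); up, over the top and away lowers it (3 to 5 N).
- crank_hub (a point): centre of the crank arm on the shaft axis, 63 mm to the -y side of the hoist's middle. The crank is loose on the shaft: 14 degrees of play, unknown how much of it either way, moving stiffly (2 N at the knob) before it takes the drum along. A drag brake holds drum and table wherever they are left.
- drum: the turning part: shaft, pin drum and, on the pawl's side (y = 43 to 55 mm), a toothed steel wheel with 12 teeth (30 degrees, 15.7 mm of table height each), 92 mm over the tips, 74 mm at the roots. At the start a tooth rests on the pawl. Origin on the shaft axis, at the hoist's middle in y.
- pawl: steel pawl over the toothed wheel; origin on its pivot axis, at the hoist's middle in y. Its nose points to the robot and drops by its own weight (1.2 N) between the undercut teeth, which hold it fast under load. It comes out freely with the drum turned 12 to 25 degrees the raising way; beyond 30 it clicks on to the next tooth. It swings up and back about +y by 143 degrees and stays there.
- pawl_pivot (a point): point on the pawl's pivot axis (along the hoist's y), at the same y as pawl_pin: 88 mm to the +y side of the hoist's middle, 193 mm above the bench.
- pawl_pin (a point): middle of the free length of the pawl's lifting pin, a bare steel rod 11 mm thick that sticks out along +y from 57 to 112 mm (a 16 mm end button beyond), 40 mm from the pawl's pivot axis. With the pawl fully in the teeth the pin's middle is 35 mm nearer than and 19 mm below the pivot; laid back it is 17 mm beyond and 36 mm above it.
- table_pointer (a point): tip of the pointer on the edge of the hoist's table, at half the height of the 8 mm table plate; the table carries a bolted steel flange, rides on two guide rods and moves straight up and down with the drum (30 mm per radian).
- collar: steel shaft collar, 20 mm across and 9 mm high, clamped on the 6 mm gauge rod beside the table's pointer, 27 to 52 mm below the pointer at the start; origin at its centre.
- spanner: loose combination spanner, 175 x 27 x 7 mm, in front of the hoist, to be left alone; origin under its middle.
- nut: loose hexagon nut, 34 mm, to be left alone.
- bearing: loose ball bearing, 62 mm across and 16 mm high, to be left alone.

How it is judged:
On the way, in this order (a step that is already met when the one before it is completed fails the run):
1. the pawl is laid back past upright, clear of the wheel (x of pawl_pin in the frame of pawl_pivot above 0.008 m and z of pawl_pin in the frame of pawl_pivot above 0.02 m), for 0.2 s.
2. with the pawl still laid back, the table is wound down by more than 14 mm (x of pawl_pin in the frame of pawl_pivot above 0.008 m and distance of table_pointer from where it was at the start of the episode above 0.014 m and z of table_pointer in the frame of hoist below 0.094 m), for 0.1 s.
3. the pawl is down between the teeth and carries the weight, with the pointer level with the collar (z of pawl_pin in the frame of pawl_pivot below -0.0165 m and contact force between pawl and drum above 2 N and z of table_pointer in the frame of collar between -0.0105 and 0.0105 m), for 0.2 s.
At the end, for the whole second after the job is handed in: The pointer is within 10.5 mm of the height of the collar's middle (two thirds of a tooth), the pawl is fully down between two teeth (pin at least 16.5 mm below the pivot) and carries the weight (more than 2 N on its nose), and the drum is at rest (all of step 3 and angular speed of drum below 0.05 rad/s); the robot touches nothing.
It fails at once if the pawl and the toothed wheel are forced against each other with more than 28 N (pulled out under load, or the wheel driven hard on to the pawl) (contact force between pawl and drum above 28 N).
It fails at once if a loose thing on the bench is moved by more than 20 mm (distance of any of spanner, nut, bearing from where it was at the start of the episode above 0.02 m).
It also fails if it takes over 70 s, if anything falls off the work surface, if the arm or the gripper's body presses on something with over 40 N, if the wrist force passes 120 N, or if a joint passes its speed limit or range.

### The arm

A 6-joint arm with a two-finger parallel gripper is mounted at the origin on a cart in front of the work surface, level with it; the furniture and walls round the work are solid. World frame = base frame: x ahead of the robot, y to its left, z up, the work surface at z = 0. Lengths are in m, angles in rad, forces in N, time in s.
With the tool pointing down it reaches from about 0.325 to 0.9 m from the base axis. Payload 3.5 kg.
Tool frame: the origin (TCP) lies midway between the tips of the shut fingers; the grasp point (between the pads) lies 19 mm behind it; z points along the fingers, y is the direction in which the jaws open and shut (so a half turn about z gives the same grasp; the last joint's range is limited). The gripper opens to 85 mm and grips with 20 to 120 N. Pads are 22 mm wide; open, the fingers measure 114 mm over their backs; the gripper's body (76 mm by 85 mm) begins 54 mm behind the grasp point. The pads swing forward as they close: fully open they stand 13 mm farther back than shut.
Start: joints at [1.145, 0.276, -0.026, 1.268, 0, 1.467], TCP at [0.198, 0.593, 0.231] pointing down, gripper open.
Joint ranges: [-3.12, 3.12], [-0.85, 1.88], [-1.08, 1.24], [-1.95, 2.15], [-1.57, 1.53], [-3.14, 3.14]. Speed limits (rad/s): [2.57, 2.57, 3.14, 3.14, 3.14, 3.14].

### API

Orientations are given as a 3x3 rotation matrix whose columns are the frame's x, y, z axes.
In Python, from rig import env, vision, job gives the robot as it stands.
- The arm moves only by the tool send_rows, never from a script. Its argument "targets" is a list of rows, each a list of 7 numbers: the turn, a rotation vector about the tool's x, y, z in degrees, then the shift along the tool's x, y, z in cm, then the opening, from 0 (shut) to 1 (fully open). A call has 1 to 10 rows; each row is the pose to reach, as a shift and turn from the pose commanded when the call began, along the tool's axes at that moment; what a row does not reach only later rows make up. A row lasts 1/8 s, in which the tool goes at most 62.5 mm and 10.7 degrees, less where a joint would pass 70% of its speed; a pose out of reach is approached as far as the arm can. A call with a gripper value outside its range is refused whole. The fingers move at their own pace and stop on an object; "newtons" is the grip in N (left out, the last holds). Time passes only in rows, so rows that repeat a pose let the fingers close. It gives the time, the measured TCP pose, the force and the opening at its end, in the units of the state.
- env.state(): the state, without advancing time (a new reading comes with each control period).
- vision.snapshot(name): name is "scene" or "top" or "wrist"; returns a dict with "img" (420x560x3 uint8, red, green, blue), "fx", "fy", "cx", "cy" (pixels), "k1" (the pictures are not rectified: a ray, as slopes to the right and down, at radius r is drawn at 1 + k1 r^2 times it, then the intrinsics apply), "R" (3x3) and "t" (3): a world point X has camera coordinates R X + t. Camera axes: x right, y down, z forward; pixel columns grow to the right and rows downward; lengths in m; the calibration is good to about 2 mm. A picture is of the moment at which its call begins. There is no depth.
- job.finish_job(): hands the job in, once; it reports no verdict.
The state is a dict: "clock": time; "joint_pos": joint angles; "qvel": joint speeds; "tau": joint torques, N m; "eef_pos": TCP position; "eef_rot": TCP orientation; "force": force on the tool from outside, world axes, zero at the start; "torque": the same for the moment, N m; "grip_width": finger opening in m.
Only numpy, scipy, OpenCV 4.12 (cv2) and the standard library are available. Lean on these libraries where they do the work, as an engineer would, in place of code of your own. Each camera call takes 0.05 s, during which the arm holds its last target. There are 200 camera calls.

## Working session

There is one attempt and no reset: what is moved stays moved. The work goes in short steps, Python scripts to look and compute and a tool call to move; the robot and the scene stay as the last step left them, time stands still between calls to the robot, and variables do not carry over. Pictures are saved under pics/ and viewed, about 8 in all and at most 12, crops included, and the job is handed in when it is done.

Besides the shell and the picture viewer there is one more tool, called as name(argument=value, ...), one argument or row to a line, values as JSON. send_rows: Moves the arm, as the interface text tells. Its arguments: {"type":"object","properties":{"targets":{"type":"array","items":{"type":"array","items":{"type":"number"}}},"newtons":{"type":"number"}},"required":["targets"]}

```bash
ls; mkdir -p pics
cat > h.py <<'E'
import numpy as np, cv2
from rig import env, vision, job
def snap(n,f=None):
    s=vision.snapshot(n)
    if f: cv2.imwrite('pics/'+f,s['img'][:,:,::-1])
    return s
def ray(s,u,v):
    xd,yd=(u-s['cx'])/s['fx'],(v-s['cy'])/s['fy']
    x,y=xd,yd
    for _ in range(20):
        k=1+s['k1']*(x*x+y*y); x,y=xd/k,yd/k
    R=np.array(s['R']);t=np.array(s['t'])
    d=R.T@np.array([x,y,1]); return -R.T@t,d/np.linalg.norm(d)
def plane(s,u,v,z):
    o,d=ray(s,u,v); return o+d*(z-o[2])/d[2]
def tri(s1,p1,s2,p2):
    o1,d1=ray(s1,*p1);o2,d2=ray(s2,*p2)
    A=np.stack([d1,-d2],1);k=np.linalg.lstsq(A,o2-o1,rcond=None)[0]
    a=o1+d1*k[0];b=o2+d2*k[1]; return (a+b)/2,np.linalg.norm(a-b)
def proj(s,X):
    c=np.array(s['R'])@np.array(X)+np.array(s['t']);x,y=c[:2]/c[2];k=1+s['k1']*(x*x+y*y)
    return np.array([s['fx']*x*k+s['cx'],s['fy']*y*k+s['cy']])
E
python3 - <<'E'
from h import *
import pickle
d={}
for n in ['scene','top','wrist']:
    s=snap(n,n+'0.png'); d[n]=s; o,_=ray(s,280,210); print(n,o,_,s['fx'],s['k1'])
pickle.dump(d,open('s0.pkl','wb'))
print(env.state())
E
```

```text
pics
scene [-0.17098235 -0.58861084  0.85063384] [ 0.64935095  0.36826489 -0.66537531] 500.51778261304395 -0.053535713927897445
top [ 0.40430053 -0.20062706  1.2762678 ] [ 0.1217223  -0.02673331 -0.99220412] 468.15005405298797 -0.06827418223598854
wrist [0.12854841 0.61767397 0.37333153] [ 0.28051326 -0.07953228 -0.95654949] 319.4338790595001 -0.06633867558877969
{'clock': 0.15, 'joint_pos': array([ 1.14460115e+00,  2.77010404e-01, -2.75553326e-02,  1.26799176e+00,
       -3.04120111e-05,  1.46741314e+00]), 'qvel': array([-0.00229183, -0.00195607,  0.00470865,  0.00056307,  0.00112833,
        0.00244441]), 'tau': array([ 5.79616790e-04, -4.46058583e+01,  2.95637816e+01,  1.05109598e-02,
       -1.19600904e-04, -9.92338329e-06]), 'eef_pos': array([0.19802852, 0.59216147, 0.23038916]), 'eef_rot': array([[-9.48347064e-01,  3.17233914e-01, -7.00393224e-04],
       [ 3.17234651e-01,  9.48345699e-01, -1.61619901e-03],
       [ 1.51501763e-04, -1.75490659e-03, -9.99998449e-01]]), 'force': array([-0.70485382, -1.01420873,  0.51839764]), 'torque': array([-0.07961475,  0.00504252,  0.01192821]), 'grip_width': 0.08541768523425154}
```

View pics/scene0.png

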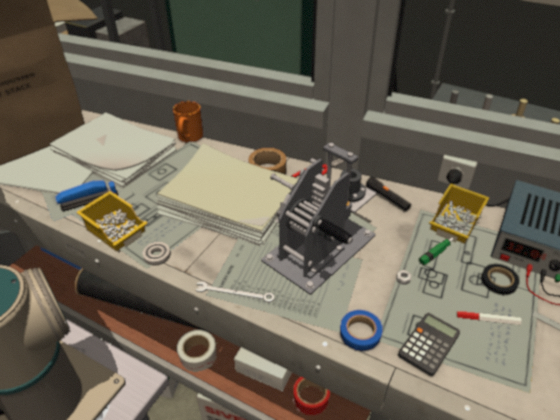

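View pics/top0.png

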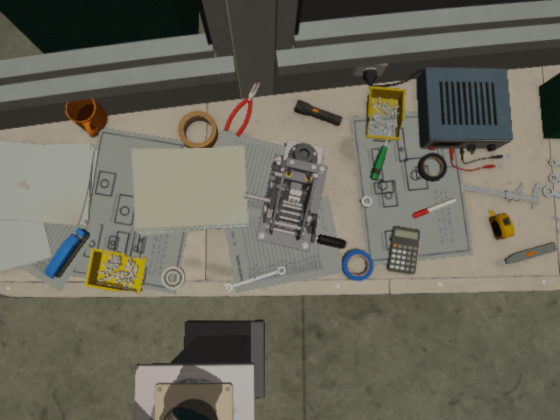

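The pictures show the hoist at about (320,215) in the scene view and (295,195) in the top view. Its black knob is at (331,241) in top and the pawl pin at about (256,198). Next I'll enlarge the crops.

Run:
```python
import pickle,cv2,numpy as np
d=pickle.load(open('s0.pkl','rb'))
a=d['scene']['img'][135:300,250:390,::-1]; b=d['top']['img'][130:260,235:360,::-1]
a=cv2.resize(a,None,fx=3.4,fy=3.4,interpolation=cv2.INTER_CUBIC)[:600,:400]
b=cv2.resize(b,None,fx=3.2,fy=3.2,interpolation=cv2.INTER_CUBIC)[:600,:400]
o=np.zeros((600,800,3),np.uint8);o[:a.shape[0],:a.shape[1]]=a;o[:b.shape[0],400:400+b.shape[1]]=b
cv2.imwrite('pics/crop0.png',cv2.convertScaleAbs(o,alpha=1.5,beta=15))
```

```text
(no output)
```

View pics/crop0.png

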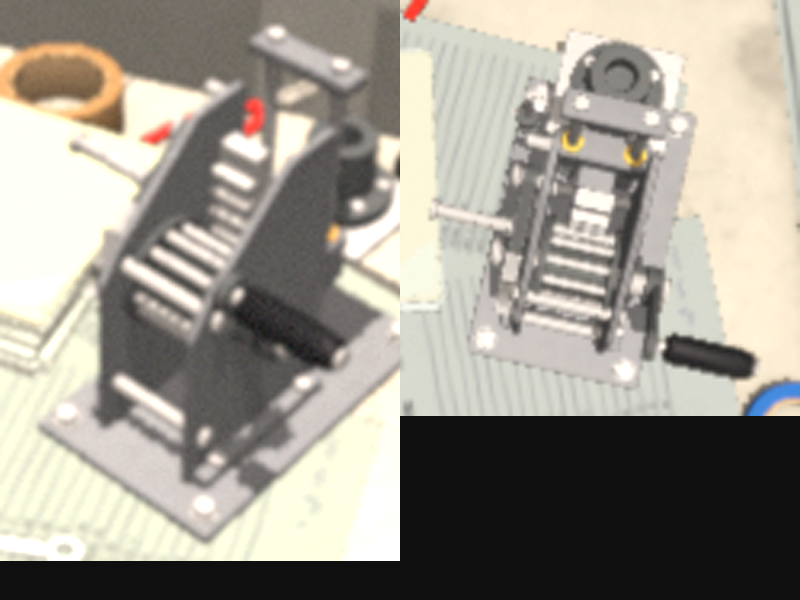

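The crop shows the base corners: top (470,352), (637,385), (693,113) and scene (38,428), (208,541). The knob runs from (666,348) to (752,363), and the pin from (433,210) to (505,225). I'll fit the hoist pose to these.

```bash
cat > fit.py <<'E'
from h import *
import pickle
from scipy.optimize import least_squares
d=pickle.load(open('s0.pkl','rb'))
T=lambda x,y:np.array([235+(x-400)/3.2,130+y/3.2]); S=lambda x,y:np.array([250+x/3.4,135+y/3.4])
obs=[('top',T(470,352),(-.075,.075,.01)),('top',T(637,385),(-.075,-.075,.01)),('top',T(693,113),(.17,-.075,.01)),
('scene',S(38,428),(-.075,.075,.01)),('scene',S(208,541),(-.075,-.075,.01)),
('top',T(615,109),(.099,0,.257)),('scene',S(309,49),(.099,0,.257))]
def W(p,X): c,s=np.cos(p[2]),np.sin(p[2]); return np.array([p[0]+c*X[0]-s*X[1],p[1]+s*X[0]+c*X[1],X[2]])
r=least_squares(lambda p:np.concatenate([proj(d[n],W(p,X))-u for n,u,X in obs]),[.55,-.2,0],loss='soft_l1')
p=r.x;np.save('hoist.npy',p)
if __name__=='__main__':
    print(p[:2],np.degrees(p[2]))
    for n,u,X in obs: print(n,np.round(proj(d[n],W(p,X))-u,1))
    c,s=np.cos(p[2]),np.sin(p[2]); I=lambda X:np.array([c*(X[0]-p[0])+s*(X[1]-p[1]),-s*(X[0]-p[0])+c*(X[1]-p[1]),X[2]])
    k,e=tri(d['top'],T(709,356),d['scene'],S(289,323)); print('knob',I(k),e)
    for q in (T(433,210),T(505,225)): print('pin',I(plane(d['top'],*q,.174)))
    for a in (50,): print('knob exp',W(p,(-.085*np.cos(np.radians(a)),-.106,.125+.085*np.sin(np.radians(a)))))
    print('pawl pivot x? shaft',W(p,(0,0,.125)))
    q,e=tri(d['top'],T(437,211),d['scene'],S(78,145)); print('pinend',I(q),e)
E
python3 fit.py
```

```text
[ 0.53565012 -0.25714017] -12.411045415279089
top [-1.3 -0. ]
top [0.8 1.1]
top [ 0.7 -0.8]
scene [-0.8 -0.7]
scene [0.7 0.4]
top [-0.1 -0.2]
scene [-0.3  0.1]
knob [-0.05205787 -0.10370446  0.20197501] 0.0008169458608815159
pin [0.01460197 0.11480613 0.174     ]
pin [0.01471622 0.06012328 0.174     ]
knob exp [ 0.45950809 -0.34892027  0.19011378]
pawl pivot x? shaft [ 0.53565012 -0.25714017  0.125     ]
pinend [0.01366654 0.11209304 0.17611236] 0.0014669610827390874
```

Hoist pose: (0.536, -0.257), yaw -12.4°, with sub-pixel to 1 px residuals. I'm moving to a viewpoint on the hoist's +y side, with tool x along hoist +y and tool y along hoist +x, to see the pointer, the collar and the pin.

send_rows(
  targets=[
    [0,0,83.9,-66.6,-46.9,-5],
    [0,0,83.9,-66.6,-46.9,-5],
  ],
)

```text
schema error: expected 7 numbers
```

send_rows(
  targets=[
    [0,0,83.9,-66.6,-46.9,0,0.8],
    [0,0,83.9,-66.6,-46.9,0,0.8],
    [0,0,83.9,-66.6,-46.9,0,0.8],
    [0,0,83.9,-66.6,-46.9,0,0.8],
    [0,0,83.9,-66.6,-46.9,0,0.8],
    [0,0,83.9,-66.6,-46.9,0,0.8],
    [0,0,83.9,-66.6,-46.9,0,0.8],
    [0,0,83.9,-66.6,-46.9,0,0.8],
    [0,0,83.9,-66.6,-46.9,0,0.8],
    [0,0,83.9,-66.6,-46.9,0,0.8],
  ],
)

```text
clock: 1.4
eef_pos: [0.5695, 0.0875, 0.2311]
eef_rot: [[0.215, 0.977, -0.0], [0.977, -0.215, 0.0], [0.0, -0.0, -1.0]]
force: [-0.1, 0.8, 0.2]
grip_width: 0.0684
```

send_rows(
  targets=[
    [0,0,0,-12,14,5,0.5],
    [0,0,0,-12,14,5,0.5],
    [0,0,0,-12,14,5,0.5],
    [0,0,0,-12,14,5,0.5],
    [0,0,0,-12,14,5,0.5],
  ],
)

```text
clock: 2.02
eef_pos: [0.6791, -0.0579, 0.1806]
eef_rot: [[0.215, 0.977, -0.002], [0.977, -0.215, 0.001], [0.0, -0.002, -1.0]]
force: [0.9, -0.2, -0.3]
grip_width: 0.0429
```

Run:
```python
from h import *
import pickle
s=snap('wrist'); pickle.dump(s,open('w1.pkl','wb'))
cv2.imwrite('pics/w1.png',cv2.convertScaleAbs(cv2.resize(s['img'][:,:,::-1],(800,600),interpolation=cv2.INTER_CUBIC),alpha=1.3,beta=10))
p=np.load('hoist.npy');from fit import W
for X in [(.014,.0845,.174),(.049,.088,.193),(.1,.07,.1)]: print(proj(s,W(p,X))*800/560)
```

```text
[218.54548573 642.77299725]
[281.95974642 681.5831019 ]
[397.68668996 547.73885705]
```

View pics/w1.png

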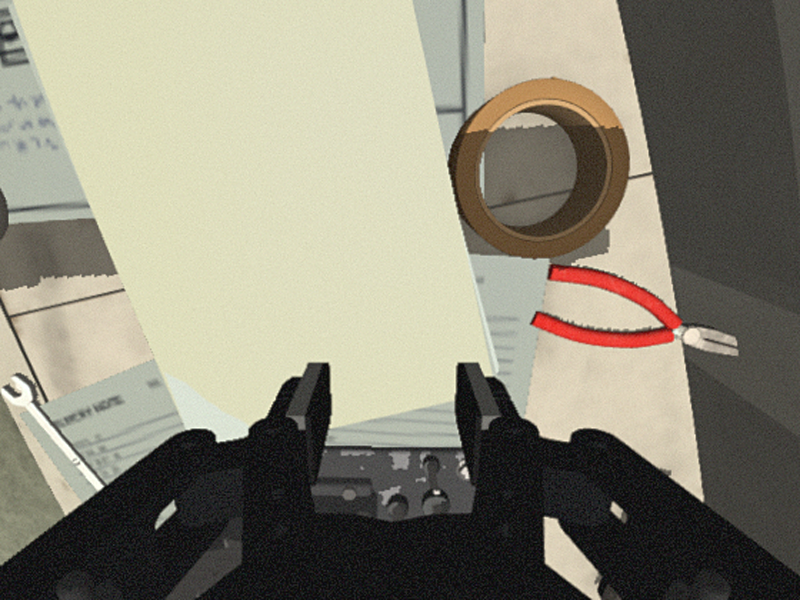

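The fingers hide the hoist in this view (the table hardware is only just visible at (430,480)). I'll turn the tool half round and tilt it so the camera looks at the pawl side.

send_rows(
  targets=[
    [0,0,-107,0,0,1,0.5],
    [0,0,-107,0,0,1,0.5],
    [0,0,-107,0,0,1,0.5],
    [0,0,-107,0,0,1,0.5],
    [0,0,-107,0,0,1,0.5],
    [0,0,-107,0,0,1,0.5],
    [0,0,-107,0,0,1,0.5],
    [0,0,-107,0,0,1,0.5],
    [0,0,-107,0,0,1,0.5],
    [0,0,-107,0,0,1,0.5],
  ],
)

```text
clock: 3.32
eef_pos: [0.679, -0.0558, 0.1726]
eef_rot: [[-0.996, -0.089, 0.001], [-0.089, 0.996, 0.0], [-0.001, 0.0, -1.0]]
force: [0.5, -0.5, 0.4]
grip_width: 0.0428
```

Run:
```python
from h import *
from scipy.spatial.transform import Rotation as Ro
st=env.state();R=np.array(st['eef_rot']);p=np.load('hoist.npy')
c,s=np.cos(p[2]),np.sin(p[2]);hx=np.array([c,s,0]);hy=np.array([-s,c,0])
G=np.stack([-hy,-hx,[0,0,-1]],1)@Ro.from_euler('y',55,degrees=True).as_matrix()
print(Ro.from_matrix(R.T@G).as_rotvec(degrees=True),st['joint_pos'],st['clock'])
```

```text
[ 34.61163331  47.29464308 -66.56787832] [-1.76969138e-01  4.06927201e-01  2.96811032e-02  1.19259322e+00
  2.72590026e-04 -2.65795143e-01] 3.325
```

send_rows(
  targets=[
    [34.6,47.3,-66.6,0,0,0,0.5],
    [34.6,47.3,-66.6,0,0,0,0.5],
    [34.6,47.3,-66.6,0,0,0,0.5],
    [34.6,47.3,-66.6,0,0,0,0.5],
    [34.6,47.3,-66.6,0,0,0,0.5],
    [34.6,47.3,-66.6,0,0,0,0.5],
    [34.6,47.3,-66.6,0,0,0,0.5],
    [34.6,47.3,-66.6,0,0,0,0.5],
    [34.6,47.3,-66.6,0,0,0,0.5],
    [34.6,47.3,-66.6,0,0,0,0.5],
  ],
)

```text
clock: 4.58
eef_pos: [0.6794, -0.0568, 0.1719]
eef_rot: [[-0.128, -0.975, -0.182], [-0.56, 0.222, -0.798], [0.819, 0.0, -0.574]]
force: [0.2, -0.4, 0.2]
grip_width: 0.0429
```

Run:
```python
from h import *
import pickle
s=snap('wrist'); pickle.dump(s,open('w2.pkl','wb'))
cv2.imwrite('pics/w2.png',cv2.convertScaleAbs(cv2.resize(s['img'][:,:,::-1],(800,600),interpolation=cv2.INTER_CUBIC),alpha=1.5,beta=20))
p=np.load('hoist.npy');from fit import W
for X in [(.014,.0845,.174),(.049,.055,.193),(.1,.07,.1),(.17,.075,.01)]: print(proj(s,W(p,X))*800/560)
```

```text
[542.40890857 142.86810986]
[476.7794779   82.71115637]
[386.5758854 225.2456742]
[303.79704343 310.20207939]
```

View pics/w2.png

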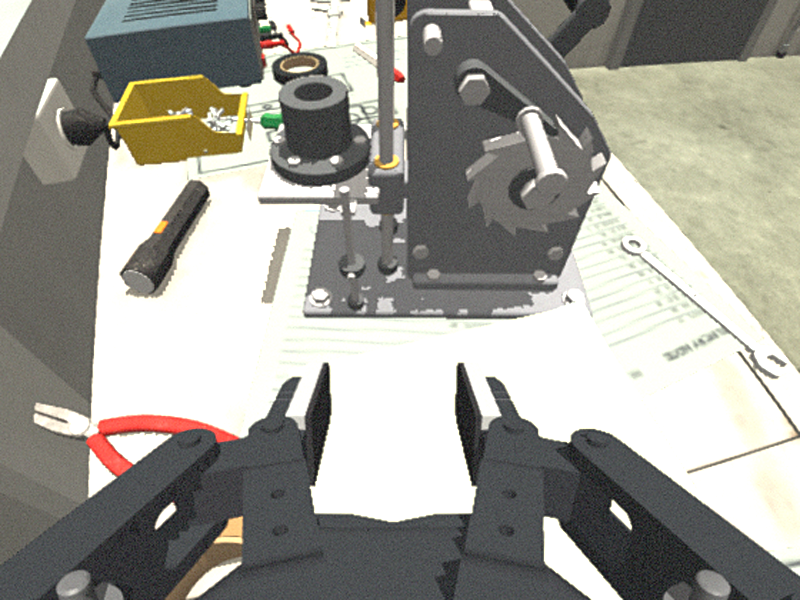

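This is a clear view of the pawl side. The gauge rod runs from (344,190) to (355,302) with the collar at about (350,265). The pivot bolt at (473,85) is short, and the pin with its button is at (545,185). I'll zoom in on the pointer and collar.

Run:
```python
import pickle,cv2
s=pickle.load(open('w2.pkl','rb'))
a=s['img'][115:220,180:300,::-1]
cv2.imwrite('pics/w2c.png',cv2.convertScaleAbs(cv2.resize(a,None,fx=5.5,fy=5.5,interpolation=cv2.INTER_CUBIC),alpha=1.2,beta=0))
```

```text
(no output)
```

View pics/w2c.png

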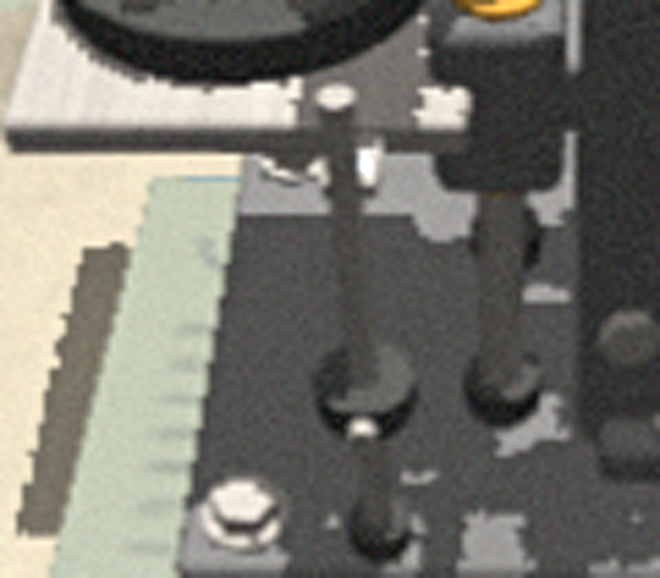

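The rod top is at crop (335,98) and its foot at (380,540). The collar is centred near (364,392). The table plate's front face spans y = 128–150, with its far corner at (8,139).

```bash
cat > m.py <<'E'
from fit import *
s=pickle.load(open('w2.pkl','rb')); c,sn=np.cos(p[2]),np.sin(p[2])
I=lambda X:np.array([c*(X[0]-p[0])+sn*(X[1]-p[1]),-sn*(X[0]-p[0])+c*(X[1]-p[1]),X[2]])
w=lambda x,y:(180+x/5.5,115+y/5.5)
# check calibration w/ base corner bolt & base corner
b=I(plane(s,*w(381,540),.01));print('rod foot',b)
def zline(x,y,u,v):
    o,d=ray(s,u,v);P=W(p,(x,y,0));  # vertical line at P
    A=np.stack([d,[0,0,-1]],1);k=np.linalg.lstsq(A,P-o,rcond=None)[0];q=o+d*k[0];return k[1],np.linalg.norm(q-P-[0,0,k[1]])
print('collar z',zline(b[0],b[1],*w(364,391)),'top/bot',zline(b[0],b[1],*w(366,374)),zline(b[0],b[1],*w(362,405)))
print('rod top',zline(b[0],b[1],*w(335,98)))
q,e=tri(d['top'],T(567,32),s,w(10,127));print('table corner top',I(q),e)
o,dd=ray(s,*w(240,139))
for ye in (.03,.04,.05,.06): 
    oh=I(o);dh=I(o+dd)-oh; print(ye,oh+dh*(ye-oh[1])/dh[1])
print('base corner res', proj(s,W(p,(.17,.075,.01)))*800/560, 'pin end',I(tri(d['top'],T(433,210),s,(548/800*560,186*.7))[0]))
E
python3 m.py
```

```text
rod foot [0.12652644 0.06936898 0.01      ]
collar z (np.float64(0.05827810478763087), np.float64(0.00034022166013124083)) top/bot (np.float64(0.0630835320876186), np.float64(0.0003850057308172148)) (np.float64(0.0542571101981127), np.float64(0.001019147383286395))
rod top (np.float64(0.13013446975867551), np.float64(0.000187385394262959))
table corner top [0.18913276 0.0461954  0.10576497] 0.002428780606805691
0.03 [0.15119964 0.03       0.08914586]
0.04 [0.14924235 0.04       0.09740026]
0.05 [0.14728506 0.05       0.10565466]
0.06 [0.14532776 0.06       0.11390906]
base corner res [303.79704343 310.20207939] pin end [0.01589407 0.11503188 0.16820374]
```

Pointer height is about 102 mm and the collar about 58 mm, so the drop is about 43.5 mm, which is nearest to 3 teeth (47.1 mm, drum -90°). Next is the crank knob.

```bash
cat > rel.py <<'E'
from h import *
from scipy.spatial.transform import Rotation as Ro
p=np.load('hoist.npy');c,s=np.cos(p[2]),np.sin(p[2]);hx=np.array([c,s,0]);hy=np.array([-s,c,0])
G=np.stack([-hy,-hx,[0,0,-1]],1)
def here():
    st=env.state();q=np.array(st['eef_pos'])-[p[0],p[1],0];f=np.array(st['force'])
    print('t',round(st['clock'],2),'hoist tcp mm',np.round([q@hx*1e3,q@hy*1e3,q[2]*1e3],1),'F hoist',np.round([f@hx,f@hy,f[2]],1),'w',round(st['grip_width']*1e3,1))
def rel(x,y,z,G=G):
    st=env.state();R=np.array(st['eef_rot'])
    X=np.array([p[0],p[1],0])+hx*x+hy*y+[0,0,z]
    print(np.round(Ro.from_matrix(R.T@G).as_rotvec(degrees=True),1),np.round(R.T@(X-np.array(st['eef_pos']))*100,2))
E
python3 - <<'E'
from rel import *
here();rel(.09,.2,.33);rel(-.051,-.11,.31);rel(-.051,-.11,.171)
E
```

```text
t 4.62 hoist tcp mm [ 97.9 226.  172.4] F hoist [-0.1 -0.3  0.3] w 42.6
[  0.2 -54.9  -0.5] [14.4   0.75 -6.92]
[  0.2 -54.9  -0.5] [30.65 14.59 19.69]
[  0.2 -54.9  -0.5] [19.28 14.6  27.68]
```

send_rows(
  targets=[
    [0.2,-20,-0.5,14.4,0.8,-6.9,0.6],
    [0.2,-40,-0.5,14.4,0.8,-6.9,0.6],
    [0.2,-54.9,-0.5,14.4,0.8,-6.9,0.6],
    [0.2,-54.9,-0.5,30.7,14.6,19.7,0.6],
    [0.2,-54.9,-0.5,30.7,14.6,19.7,0.6],
    [0.2,-54.9,-0.5,30.7,14.6,19.7,0.6],
    [0.2,-54.9,-0.5,30.7,14.6,19.7,0.6],
    [0.2,-54.9,-0.5,30.7,14.6,19.7,0.6],
    [0.2,-54.9,-0.5,30.7,14.6,19.7,0.6],
    [0.2,-54.9,-0.5,30.7,14.6,19.7,0.6],
  ],
)

```text
clock: 5.88
eef_pos: [0.4608, -0.3568, 0.3116]
eef_rot: [[-0.22, -0.976, -0.001], [-0.976, 0.22, -0.003], [0.003, 0.0, -1.0]]
force: [0.7, -0.5, -0.2]
grip_width: 0.0518
```

Run:
```python
from rel import *
here();rel(-.051,-.11,.171);rel(-.051,-.11,.25)
```

```text
t 5.88 hoist tcp mm [ -51.7 -113.4  311.6] F hoist [ 0.8 -0.3 -0.2] w 51.8
[ 0.  -0.2 -0.3] [-0.39 -0.07 14.06]
[ 0.  -0.2 -0.3] [-0.36 -0.07  6.16]
```

send_rows(
  targets=[
    [0,-0.2,-0.3,-0.2,0,6,0.6],
    [0,-0.2,-0.3,-0.2,0,11,0.6],
    [0,-0.2,-0.3,-0.2,0,14.1,0.6],
    [0,-0.2,-0.3,-0.2,0,14.1,0.6],
  ],
)

```text
clock: 6.38
eef_pos: [0.4613, -0.3505, 0.1671]
eef_rot: [[-0.209, -0.978, -0.005], [-0.978, 0.209, 0.006], [-0.005, 0.006, -1.0]]
force: [-0.1, 0.8, 1.0]
grip_width: 0.0511
```

send_rows(
  targets=[
    [0,0,0,0,0,0,0.1],
    [0,0,0,0,0,0,0.1],
    [0,0,0,0,0,0,0.1],
    [0,0,0,0,0,0,0.1],
    [0,0,0,0,0,0,0.1],
  ],
  newtons=30,
)

```text
clock: 7.0
eef_pos: [0.4623, -0.3533, 0.1704]
eef_rot: [[-0.209, -0.978, -0.002], [-0.978, 0.209, 0.0], [0.0, 0.002, -1.0]]
force: [-3.7, -0.1, 5.8]
grip_width: 0.0231
```

Run:
```python
from rel import *
here()
import pickle
s=snap('scene'); pickle.dump(s,open('s3.pkl','wb'))
cv2.imwrite('pics/s3.png',cv2.convertScaleAbs(cv2.resize(s['img'][100:300,240:420,::-1],None,fx=3,fy=3,interpolation=cv2.INTER_CUBIC),alpha=1.5,beta=10))
```

```text
t 7.0 hoist tcp mm [ -51.  -109.7  170.4] F hoist [-3.6 -0.9  5.8] w 23.1
```

The knob is gripped (23 mm wide) at φ≈53°. I'm winding the raising way in 3° steps and watching for the end of the play.

send_rows(
  targets=[
    [0,0,0,0,0.18,0.14,0.1],
    [0,0,0,0,0.36,0.29,0.1],
    [0,0,0,0,0.36,0.29,0.1],
  ],
)

```text
clock: 7.42
eef_pos: [0.458, -0.3523, 0.1671]
eef_rot: [[-0.21, -0.978, -0.003], [-0.978, 0.21, 0.001], [-0.0, 0.003, -1.0]]
force: [-3.0, 0.4, 5.2]
grip_width: 0.023
```

send_rows(
  targets=[
    [0,0,0,0,0.17,0.14,0.1],
    [0,0,0,0,0.33,0.29,0.1],
    [0,0,0,0,0.33,0.29,0.1],
  ],
)

```text
clock: 7.8
eef_pos: [0.4547, -0.3514, 0.164]
eef_rot: [[-0.21, -0.978, -0.004], [-0.978, 0.21, 0.001], [-0.0, 0.004, -1.0]]
force: [-5.0, -0.0, 5.0]
grip_width: 0.0233
```

send_rows(
  targets=[
    [0,0,0,0,0.16,0.15,0.1],
    [0,0,0,0,0.32,0.31,0.1],
    [0,0,0,0,0.32,0.31,0.1],
  ],
)

```text
clock: 8.18
eef_pos: [0.4516, -0.3507, 0.1608]
eef_rot: [[-0.21, -0.978, -0.004], [-0.978, 0.21, 0.001], [-0.0, 0.004, -1.0]]
force: [-4.4, -0.0, 4.7]
grip_width: 0.0233
```

send_rows(
  targets=[
    [0,0,0,0,0.15,0.16,0.1],
    [0,0,0,0,0.3,0.33,0.1],
    [0,0,0,0,0.3,0.33,0.1],
  ],
)

```text
clock: 8.55
eef_pos: [0.4516, -0.3509, 0.1604]
eef_rot: [[-0.209, -0.978, 0.003], [-0.978, 0.209, -0.001], [-0.0, -0.003, -1.0]]
force: [-1.0, 2.1, 13.3]
grip_width: 0.023
```

Run:
```python
from rel import *
here()
```

```text
t 8.55 hoist tcp mm [ -61.9 -109.6  160.4] F hoist [-1.5  1.9 13.3] w 23.0
```

Play ends at φ_r≈43.3° (the knob stalls and the force rises). I'll go on to raise the drum.

send_rows(
  targets=[
    [0,0,0,0,0.23,0.29,0.1],
    [0,0,0,0,0.46,0.58,0.1],
    [0,0,0,0,0.46,0.58,0.1],
  ],
)

```text
clock: 8.93
eef_pos: [0.4484, -0.3502, 0.1564]
eef_rot: [[-0.208, -0.978, 0.007], [-0.978, 0.208, -0.001], [0.0, -0.007, -1.0]]
force: [-0.5, 4.9, 19.6]
grip_width: 0.0228
```

send_rows(
  targets=[
    [0,0,0,0,0.2,0.31,0.1],
    [0,0,0,0,0.41,0.62,0.1],
    [0,0,0,0,0.41,0.62,0.1],
  ],
)

```text
clock: 9.3
eef_pos: [0.4435, -0.349, 0.1497]
eef_rot: [[-0.209, -0.978, 0.004], [-0.978, 0.209, -0.001], [-0.0, -0.004, -1.0]]
force: [-2.2, 4.9, 19.9]
grip_width: 0.0233
```

```bash
cat >> rel.py <<'E'
def phi(dz=.0226):
    st=env.state();q=np.array(st['eef_pos'])-[p[0],p[1],0];x,z=q@hx,q[2]+dz-.125
    f=np.array(st['force']);a=np.arctan2(z,-x);fx,fz=-(f@hx),-f[2]
    here();print('phi',round(np.degrees(a),1),'r mm',round(np.hypot(x,z)*1e3,1),'knob F lowering',round(fx*np.sin(a)+fz*np.cos(a),1),'outward',round(-fx*np.cos(a)+fz*np.sin(a),1))
E
python3 -c "
from rel import *
phi()"
```

```text
t 9.3 hoist tcp mm [ -70.3 -109.5  149.7] F hoist [-3.2  4.3 19.9] w 23.3
phi 34.0 r mm 84.7 knob F lowering -14.7 outward -13.8
```

send_rows(
  targets=[
    [0,0,0,0,0.25,0.28,0.1],
    [0,0,0,0,0.45,0.55,0.1],
    [0,0,0,0,0.62,0.83,0.1],
    [0,0,0,0,0.78,1.11,0.1],
    [0,0,0,0,0.78,1.11,0.1],
  ],
)

```text
clock: 9.93
eef_pos: [0.4366, -0.3473, 0.1378]
eef_rot: [[-0.208, -0.978, 0.006], [-0.978, 0.208, -0.0], [-0.001, -0.006, -1.0]]
force: [0.4, 4.8, 15.3]
grip_width: 0.023
```

```bash
python3 -c "
from rel import *
phi()"
```

```text
t 9.93 hoist tcp mm [ -77.3 -109.3  137.8] F hoist [-0.7  4.8 15.3] w 23.0
phi 24.6 r mm 85.1 knob F lowering -13.6 outward -7.0
```

The drum is up about 18.7°. I'll release the knob and go to the pawl pin.

send_rows(
  targets=[
    [0,0,0,0,0,-0.3,0.5],
    [0,0,0,0,0,-0.3,0.5],
    [0,0,0,0,0,-0.3,0.5],
    [0,0,0,0,0,-6,0.5],
    [0,0,0,0,0,-12,0.5],
    [0,0,0,0,0,-17.5,0.5],
    [0,0,0,-10,-4,-17.5,0.4],
    [0,0,0,-20.4,-9.2,-17.5,0.4],
    [0,0,0,-20.4,-9.2,-17.5,0.4],
    [0,0,0,-20.4,-9.2,-17.5,0.4],
  ],
)

```text
clock: 11.18
eef_pos: [0.5675, -0.164, 0.3081]
eef_rot: [[-0.207, -0.978, -0.003], [-0.978, 0.207, 0.003], [-0.002, 0.003, -1.0]]
force: [-0.1, -1.2, 0.2]
grip_width: 0.0341
```

Run:
```python
from rel import *
here();rel(.015,.095,.24);rel(.015,.095,.153)
```

```text
t 11.18 hoist tcp mm [ 11.   97.8 308.1] F hoist [ 0.2 -1.2  0.2] w 34.1
[0.2 0.1 0.5] [ 0.3  -0.41  6.81]
[0.2 0.1 0.5] [ 0.31 -0.44 15.51]
```

send_rows(
  targets=[
    [0,0,0.5,0.3,-0.4,6,0.4],
    [0,0,0.5,0.3,-0.4,11,0.4],
    [0,0,0.5,0.3,-0.4,15.5,0.4],
    [0,0,0.5,0.3,-0.4,15.5,0.4],
  ],
)

```text
clock: 11.68
eef_pos: [0.5653, -0.1682, 0.149]
eef_rot: [[-0.217, -0.976, -0.012], [-0.976, 0.217, 0.006], [-0.004, 0.013, -1.0]]
force: [-1.0, -0.4, 0.8]
grip_width: 0.0344
```

send_rows(
  targets=[
    [0,0,0,0,0,0,0.05],
    [0,0,0,0,0,0,0.05],
    [0,0,0,0,0,0,0.05],
    [0,0,0,0,0,0,0.05],
  ],
  newtons=20,
)

```text
clock: 12.18
eef_pos: [0.5714, -0.1707, 0.1559]
eef_rot: [[-0.218, -0.976, 0.003], [-0.976, 0.218, 0.0], [-0.001, -0.003, -1.0]]
force: [3.4, -0.3, 1.7]
grip_width: 0.01
```

Run:
```python
from rel import *
here()
```

```text
t 12.18 hoist tcp mm [ 16.4  92.1 155.9] F hoist [3.4 0.4 1.7] w 10.0
```

The pin is gripped. A small first lift follows, with a force check before going on.

send_rows(
  targets=[
    [0,0,0,0,0.1,-0.3,0.05],
    [0,0,0,0,0.25,-0.6,0.05],
    [0,0,0,0,0.25,-0.6,0.05],
  ],
)

```text
clock: 12.55
eef_pos: [0.5693, -0.1702, 0.161]
eef_rot: [[-0.217, -0.976, 0.003], [-0.976, 0.217, 0.0], [-0.001, -0.003, -1.0]]
force: [7.4, -2.3, -1.8]
grip_width: 0.0103
```

Run:
```python
from rel import *
here()
```

```text
t 12.55 hoist tcp mm [ 14.2  92.1 161. ] F hoist [ 7.7 -0.6 -1.8] w 10.3
```

send_rows(
  targets=[
    [0,0,0,0,0.1,-1.3,0.05],
    [0,0,0,0,-0.04,-2.3,0.05],
    [0,0,0,0,-0.4,-3.3,0.05],
    [0,0,0,0,-1.1,-4.1,0.05],
    [0,0,0,0,-1.9,-4.8,0.05],
  ],
)

```text
clock: 13.18
eef_pos: [0.5833, -0.1735, 0.2067]
eef_rot: [[-0.218, -0.976, -0.008], [-0.976, 0.218, 0.002], [-0.001, 0.008, -1.0]]
force: [-2.3, -2.0, -4.4]
grip_width: 0.0099
```

Run:
```python
from rel import *
here()
```

```text
t 13.18 hoist tcp mm [ 28.5  91.9 206.7] F hoist [-1.8 -2.5 -4.4] w 9.9
```

send_rows(
  targets=[
    [0,0,0,0,-0.96,-0.4,0.05],
    [0,0,0,0,-2.0,-0.5,0.05],
    [0,0,0,0,-3.0,-0.36,0.05],
    [0,0,0,0,-3.7,-0.1,0.05],
    [0,0,0,0,-3.8,0,0.05],
    [0,0,0,0,-3.8,0,0.05],
  ],
)

```text
clock: 13.92
eef_pos: [0.6229, -0.1824, 0.2096]
eef_rot: [[-0.218, -0.976, -0.001], [-0.976, 0.218, 0.001], [-0.0, 0.001, -1.0]]
force: [-4.1, -1.3, 7.7]
grip_width: 0.0103
```

Run:
```python
from rel import *
here()
```

```text
t 13.93 hoist tcp mm [ 69.2  91.7 209.6] F hoist [-3.7 -2.2  7.7] w 10.3
```

send_rows(
  targets=[
    [0,0,0,0,0,0,0.4],
    [0,0,0,0,0,0,0.4],
    [0,0,0,0,0,-5,0.5],
    [0,0,0,0,0,-10,0.5],
    [0,0,0,10,7,-10,0.6],
    [0,0,0,20.2,14.6,-10,0.6],
    [0,0,0,20.2,14.6,-10,0.6],
    [0,0,0,20.2,14.6,-10,0.6],
    [0,0,0,20.2,14.6,-10,0.6],
    [0,0,0,20.2,14.6,-10,0.6],
  ],
)

```text
clock: 15.18
eef_pos: [0.4366, -0.3473, 0.3075]
eef_rot: [[-0.218, -0.976, -0.001], [-0.976, 0.218, 0.003], [-0.003, 0.002, -1.0]]
force: [-0.1, -0.2, 0.3]
grip_width: 0.0512
```

Run:
```python
from rel import *
here();rel(-.077,-.11,.139)
s=snap('top');cv2.imwrite('pics/t4.png',cv2.convertScaleAbs(cv2.resize(s['img'][120:270,225:375,::-1],None,fx=4,fy=4,interpolation=cv2.INTER_CUBIC),alpha=1.4,beta=10))
```

```text
t 15.18 hoist tcp mm [ -77.4 -109.3  307.5] F hoist [-0.1 -0.3  0.3] w 51.2
[ 0.1  0.1 -0.2] [ 0.11 -0.07 16.85]
```

View pics/t4.png

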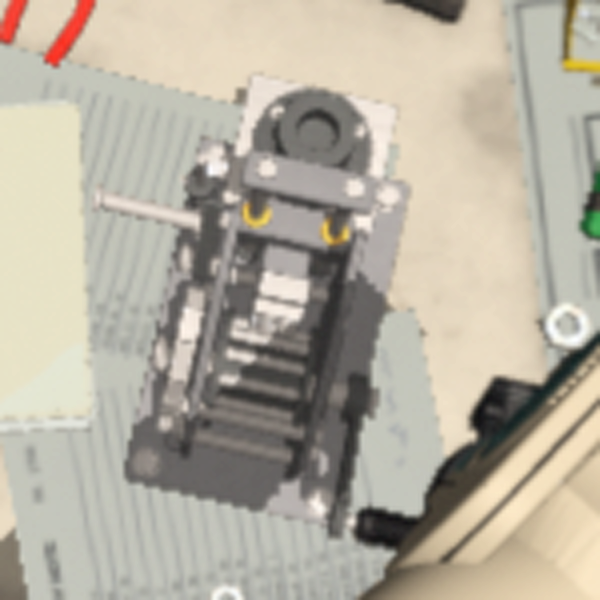

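The pawl is laid back (pin now at (95–195, 200–215)) and stays there. The knob is visible at (390,527). I'll regrip it and wind down.

send_rows(
  targets=[
    [0,0,-0.2,0.1,-0.1,6,0.6],
    [0,0,-0.2,0.1,-0.1,12,0.6],
    [0,0,-0.2,0.1,-0.1,16.8,0.6],
    [0,0,-0.2,0.1,-0.1,16.8,0.6],
    [0,0,-0.2,0.1,-0.1,16.8,0.1],
    [0,0,-0.2,0.1,-0.1,16.8,0.1],
    [0,0,-0.2,0.1,-0.1,16.8,0.1],
    [0,0,-0.2,0.1,-0.1,16.8,0.1],
    [0,0,-0.2,0.1,-0.1,16.8,0.1],
  ],
  newtons=30,
)

```text
clock: 16.35
eef_pos: [0.4367, -0.3487, 0.1404]
eef_rot: [[-0.214, -0.977, -0.002], [-0.977, 0.214, 0.001], [-0.001, 0.002, -1.0]]
force: [-4.4, 1.1, 3.9]
grip_width: 0.023
```

```bash
cat >> rel.py <<'E'
def arc(a0,angs):
    for a in angs:
        d=np.radians([a0,a]);k=8.5*(np.cos(d[1])-np.cos(d[0]));m=-8.5*(np.sin(d[1])-np.sin(d[0]));print(a,round(k,2),round(m,2))
E
python3 - <<'E'
from rel import *
phi();arc(24.6,range(30,85,6));print();arc(78,range(84,135,6))
E
```

```text
t 16.35 hoist tcp mm [ -77.  -110.7  140.4] F hoist [-4.5  0.1  3.9] w 23.0
phi 26.3 r mm 85.9 knob F lowering -1.5 outward -5.8
30 -0.37 -0.71
36 -0.85 -1.46
42 -1.41 -2.15
48 -2.04 -2.78
54 -2.73 -3.34
60 -3.48 -3.82
66 -4.27 -4.23
72 -5.1 -4.55
78 -5.96 -4.78
84 -6.84 -4.92

84 -0.88 -0.14
90 -1.77 -0.19
96 -2.66 -0.14
102 -3.53 -0.0
108 -4.39 0.23
114 -5.22 0.55
120 -6.02 0.95
126 -6.76 1.44
132 -7.45 2.0
```

send_rows(
  targets=[
    [0,0,0,0,-0.37,-0.71,0.1],
    [0,0,0,0,-0.85,-1.46,0.1],
    [0,0,0,0,-1.41,-2.15,0.1],
    [0,0,0,0,-2.04,-2.78,0.1],
    [0,0,0,0,-2.73,-3.34,0.1],
    [0,0,0,0,-3.48,-3.82,0.1],
    [0,0,0,0,-4.27,-4.23,0.1],
    [0,0,0,0,-5.1,-4.55,0.1],
    [0,0,0,0,-5.96,-4.78,0.1],
    [0,0,0,0,-5.96,-4.78,0.1],
  ],
)

```text
clock: 17.6
eef_pos: [0.4965, -0.3627, 0.1874]
eef_rot: [[-0.214, -0.977, -0.0], [-0.977, 0.214, -0.0], [0.001, 0.0, -1.0]]
force: [-0.3, -4.6, -5.1]
grip_width: 0.0232
```

Run:
```python
from rel import *
phi()
```

```text
t 17.6 hoist tcp mm [ -15.6 -111.5  187.4] F hoist [ 0.7 -4.6 -5.1] w 23.2
phi 79.6 r mm 86.4 knob F lowering 0.2 outward 5.1
```

send_rows(
  targets=[
    [0,0,0,0,-0.88,-0.14,0.1],
    [0,0,0,0,-1.77,-0.19,0.1],
    [0,0,0,0,-2.66,-0.14,0.1],
    [0,0,0,0,-3.53,0,0.1],
    [0,0,0,0,-4.39,0.23,0.1],
    [0,0,0,0,-5.22,0.55,0.1],
    [0,0,0,0,-6.02,0.95,0.1],
    [0,0,0,0,-6.5,1.25,0.1],
    [0,0,0,0,-6.85,1.5,0.1],
    [0,0,0,0,-6.85,1.5,0.1],
  ],
)

```text
clock: 18.85
eef_pos: [0.5606, -0.3779, 0.1717]
eef_rot: [[-0.215, -0.976, -0.005], [-0.977, 0.215, -0.002], [0.003, 0.005, -1.0]]
force: [-6.8, -7.9, -4.3]
grip_width: 0.0235
```

Run:
```python
from rel import *
phi()
```

```text
t 18.85 hoist tcp mm [  50.4 -112.5  171.7] F hoist [-4.9 -9.2 -4.3] w 23.5
phi 126.0 r mm 85.7 knob F lowering 1.5 outward 6.3
```

send_rows(
  targets=[
    [0,0,0,0.15,-0.25,0.2,0.1],
    [0,0,0,0.15,-0.35,0.25,0.1],
    [0,0,0,0.15,-0.35,0.25,0.1],
  ],
)

```text
clock: 19.23
eef_pos: [0.5636, -0.3786, 0.1693]
eef_rot: [[-0.215, -0.977, -0.005], [-0.977, 0.215, 0.001], [-0.0, 0.006, -1.0]]
force: [-5.4, -3.4, -2.3]
grip_width: 0.0232
```

Run:
```python
from rel import *
phi()
```

```text
t 19.23 hoist tcp mm [  53.4 -112.6  169.3] F hoist [-4.5 -4.5 -2.3] w 23.2
phi 128.6 r mm 85.6 knob F lowering 2.1 outward 4.6
```

The drum is about 71° below its start. I'll release and go to the same viewpoint to verify the table height and wheel.

send_rows(
  targets=[
    [0,0,0,0,0,0,0.5],
    [0,0,0,0,0,0,0.5],
    [0,0,0,0,0,-6,0.6],
    [0,0,0,0,0,-12,0.6],
    [0,0,0,-4,0,-16,0.6],
    [0,0,0,-10,-2,-16,0.6],
    [0,0,0,-16,-3,-16,0.6],
    [0,0,0,-22,-4.5,-16,0.6],
    [0,0,0,-28,-4.5,-16,0.6],
    [0,0,0,-33.8,-4.5,-16,0.6],
  ],
)

```text
clock: 20.48
eef_pos: [0.6828, -0.0549, 0.331]
eef_rot: [[-0.213, -0.977, 0.0], [-0.977, 0.213, 0.003], [-0.003, 0.0, -1.0]]
force: [0.9, 0.8, 0.5]
grip_width: 0.0512
```

send_rows(
  targets=[
    [0,10,0,0,0,3,0.5],
    [0,20,0,0,0,7,0.5],
    [0,30,0,0,0,11,0.5],
    [0,40,0,0,0,15.5,0.5],
    [0,50,0,0,0,15.5,0.5],
    [0,55,0,0,0,15.5,0.5],
    [0,55,0,0,0,15.5,0.5],
  ],
)

```text
clock: 21.35
eef_pos: [0.6813, -0.0555, 0.1726]
eef_rot: [[-0.117, -0.977, -0.177], [-0.564, 0.212, -0.798], [0.818, 0.006, -0.576]]
force: [0.1, 0.4, -0.3]
grip_width: 0.0426
```

Run:
```python
from rel import *
import pickle
here()
s=snap('wrist'); pickle.dump(s,open('w5.pkl','wb'))
a=s['img'][0:225,175:455,::-1]
cv2.imwrite('pics/w5.png',cv2.convertScaleAbs(cv2.resize(a,None,fx=2.66,fy=2.66,interpolation=cv2.INTER_CUBIC),alpha=1.6,beta=20))
```

```text
t 21.35 hoist tcp mm [ 98.9 228.2 172.6] F hoist [ 0.   0.4 -0.3] w 42.6
```

View pics/w5.png

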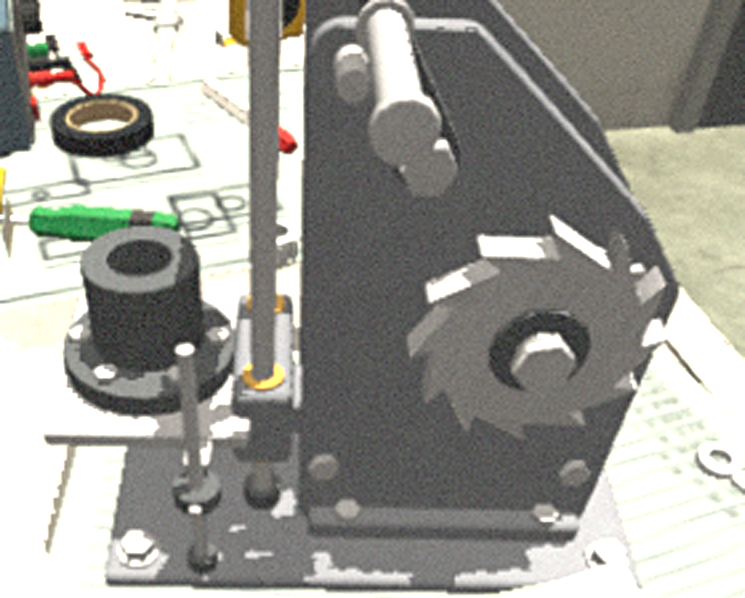

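The pawl lies back with its pin end at (400,125). The table edge is now at (120,437), and the collar at (197,490).

Run:
```python
from rel import *
import pickle
s=pickle.load(open('w5.pkl','rb'))
I=lambda X:np.array([(X-[p[0],p[1],0])@hx,(X-[p[0],p[1],0])@hy,X[2]])
for v in (433,437,441):
  o,d=ray(s,175+120/2.66,v/2.66);oh=I(o);dh=I(o+d)-oh;print(oh+dh*(.046-oh[1])/dh[1])
o,d=ray(s,175+197/2.66,491/2.66);oh=I(o);dh=I(o+d)-oh;print(oh+dh*(.0694-oh[1])/dh[1])
a=s['img'][140:185,190:240]; g=a.mean(2); print(np.round(g[:,25:30].mean(1)))
rel(.069,.095,.30);rel(.069,.095,.2096)
```

```text
[0.15933575 0.046      0.06856049]
[0.15962732 0.046      0.06625806]
[0.15992199 0.046      0.06393255]
[0.12648093 0.0694     0.05856665]
[137. 121.  67.  67.  73.  87.  89.  83.  55.  25.  22.  24.  21.  25.
  50. 118. 161. 194. 190. 190. 190. 189. 180. 146.  77.  54.  56.  92.
 166. 164. 165. 161. 151. 144. 154. 159. 164. 161. 156. 149. 150. 161.
 158. 157. 155.]
[  0.1 -54.8   0.2] [17.9   3.12  3.58]
[  0.1 -54.8   0.2] [10.51  3.09  8.79]
```

The table is down about 36.6 mm (drum about 70°), consistent with the knob angle, so the pawl should drop freely for tooth 3. I'll fetch the pin.

send_rows(
  targets=[
    [0,-10,0,6,1,1,0.4],
    [0,-20,0,12,2,2,0.4],
    [0,-30,0,17.9,3.1,3.6,0.4],
    [0,-40,0,17.9,3.1,3.6,0.4],
    [0,-50,0,17.9,3.1,3.6,0.4],
    [0,-54.8,0.2,17.9,3.1,3.6,0.4],
    [0,-54.8,0.2,17.9,3.1,3.6,0.4],
  ],
)

```text
clock: 22.28
eef_pos: [0.6229, -0.1827, 0.3038]
eef_rot: [[-0.22, -0.975, 0.004], [-0.975, 0.22, -0.004], [0.003, -0.004, -1.0]]
force: [-0.5, -0.2, -0.7]
grip_width: 0.034
```

Run:
```python
from rel import *
here();rel(.069,.095,.2096)
```

```text
t 22.27 hoist tcp mm [ 69.2  91.4 303.8] F hoist [-0.4 -0.3 -0.7] w 34.0
[-0.3 -0.1 -0.3] [-0.38  0.07  9.42]
```

send_rows(
  targets=[
    [0,0,-0.3,-0.3,0,5,0.4],
    [0,0,-0.3,-0.3,0,9.4,0.4],
    [0,0,-0.3,-0.3,0,9.4,0.4],
    [0,0,-0.3,-0.3,0,9.4,0.05],
    [0,0,-0.3,-0.3,0,9.4,0.05],
    [0,0,-0.3,-0.3,0,9.4,0.05],
    [0,0,-0.3,-0.3,0,9.4,0.05],
  ],
  newtons=20,
)

```text
clock: 23.15
eef_pos: [0.6243, -0.1773, 0.2098]
eef_rot: [[-0.212, -0.977, 0.002], [-0.977, 0.212, -0.002], [0.002, -0.002, -1.0]]
force: [-3.7, 2.5, 6.2]
grip_width: 0.0102
```

Run:
```python
from rel import *
here()
```

```text
t 23.15 hoist tcp mm [ 69.4  97.  209.8] F hoist [-4.2  1.7  6.2] w 10.2
```

send_rows(
  targets=[
    [0,0,0,0,0.65,-0.23,0.05],
    [0,0,0,0,1.7,-0.37,0.05],
    [0,0,0,0,2.73,-0.23,0.05],
    [0,0,0,0,3.69,0.17,0.05],
    [0,0,0,0,4.5,0.8,0.05],
    [0,0,0,0,5.15,1.63,0.05],
    [0,0,0,0,5.55,2.6,0.05],
    [0,0,0,0,5.69,3.3,0.05],
    [0,0,0,0,5.69,3.63,0.05],
  ],
)

```text
clock: 24.28
eef_pos: [0.5689, -0.1656, 0.1703]
eef_rot: [[-0.212, -0.977, 0.001], [-0.977, 0.212, -0.002], [0.001, -0.001, -1.0]]
force: [5.6, 2.6, 3.4]
grip_width: 0.0105
```

Run:
```python
from rel import *
here()
```

```text
t 24.27 hoist tcp mm [ 12.8  96.6 170.3] F hoist [4.9 3.7 3.4] w 10.5
```

send_rows(
  targets=[
    [0,0,0,0,-0.15,0.6,0.05],
    [0,0,0,0,-0.25,1.0,0.05],
    [0,0,0,0,-0.4,1.5,0.05],
    [0,0,0,0,-0.4,1.5,0.05],
  ],
)

```text
clock: 24.78
eef_pos: [0.5723, -0.1664, 0.1553]
eef_rot: [[-0.212, -0.977, -0.001], [-0.977, 0.212, -0.002], [0.002, 0.0, -1.0]]
force: [4.9, 2.2, 2.1]
grip_width: 0.0104
```

Run:
```python
from rel import *
here()
```

```text
t 24.77 hoist tcp mm [ 16.3  96.5 155.3] F hoist [4.3 3.2 2.1] w 10.4
```

The pin is back at its original seated position (16.3, 155.3 against 16.4, 155.9 mm at the start). I'll release and go back to the knob.

send_rows(
  targets=[
    [0,0,0,0,0,0,0.4],
    [0,0,0,0,0,0,0.4],
    [0,0,0,0,0,-6,0.4],
    [0,0,0,0,0,-12,0.4],
    [0,0,0,4,0,-15.5,0.6],
    [0,0,0,10,-2,-15.5,0.6],
    [0,0,0,16,-3.7,-15.5,0.6],
    [0,0,0,20.6,-3.7,-15.5,0.6],
    [0,0,0,20.6,-3.7,-15.5,0.6],
  ],
)

```text
clock: 25.9
eef_pos: [0.5625, -0.3786, 0.3092]
eef_rot: [[-0.216, -0.976, -0.005], [-0.976, 0.216, -0.001], [0.002, 0.005, -1.0]]
force: [0.4, -0.0, 0.4]
grip_width: 0.051
```

Run:
```python
from rel import *
here();rel(.0534,-.111,.1695)
s=snap('top');cv2.imwrite('pics/t6.png',cv2.convertScaleAbs(cv2.resize(s['img'][120:270,225:375,::-1],None,fx=4,fy=4,interpolation=cv2.INTER_CUBIC),alpha=1.4,beta=10))
```

```text
t 25.9 hoist tcp mm [  52.3 -112.8  309.2] F hoist [0.4 0.1 0.4] w 51.0
[ 0.3 -0.1 -0.1] [-0.21 -0.18 13.97]
```

View pics/t6.png

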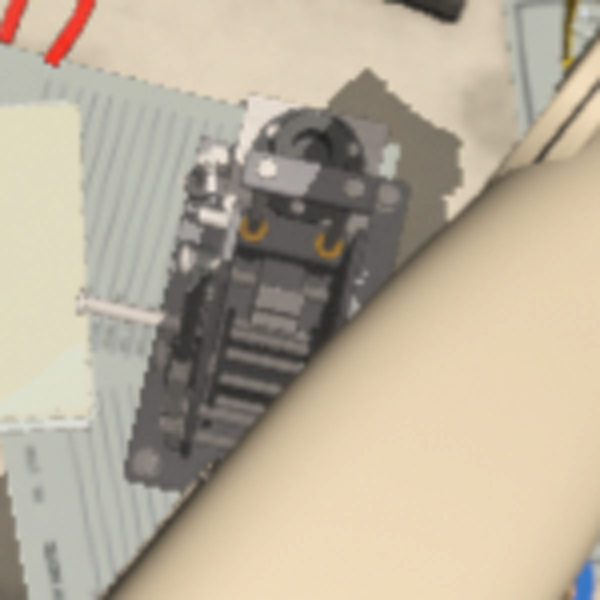

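The pin is down at (80,300), the same pixel position as at the start. I'll regrip the knob, then lower gently on to the pawl.

send_rows(
  targets=[
    [0,0,-0.1,-0.2,-0.2,5,0.6],
    [0,0,-0.1,-0.2,-0.2,10,0.6],
    [0,0,-0.1,-0.2,-0.2,14,0.6],
    [0,0,-0.1,-0.2,-0.2,14,0.6],
    [0,0,-0.1,-0.2,-0.2,14,0.1],
    [0,0,-0.1,-0.2,-0.2,14,0.1],
    [0,0,-0.1,-0.2,-0.2,14,0.1],
    [0,0,-0.1,-0.2,-0.2,14,0.1],
    [0,0,-0.1,-0.2,-0.2,14,0.1],
  ],
  newtons=30,
)

```text
clock: 27.08
eef_pos: [0.568, -0.3742, 0.1725]
eef_rot: [[-0.21, -0.978, 0.002], [-0.978, 0.21, -0.003], [0.002, -0.002, -1.0]]
force: [0.3, 2.8, 4.2]
grip_width: 0.0229
```

Run:
```python
from rel import *
phi();arc(128.6,range(130,154,2))
```

```text
t 27.07 hoist tcp mm [  56.7 -107.4  172.5] F hoist [-0.3  2.8  4.2] w 22.9
phi 129.0 r mm 90.2 knob F lowering 2.9 outward -3.0
130 -0.16 0.13
132 -0.38 0.33
134 -0.6 0.53
136 -0.81 0.74
138 -1.01 0.96
140 -1.21 1.18
142 -1.4 1.41
144 -1.57 1.65
146 -1.74 1.89
148 -1.91 2.14
150 -2.06 2.39
152 -2.2 2.65
```

send_rows(
  targets=[
    [0,0,0,0,-0.18,0.17,0.1],
    [0,0,0,0,-0.37,0.35,0.1],
    [0,0,0,0,-0.55,0.54,0.1],
    [0,0,0,0,-0.55,0.54,0.1],
  ],
)

```text
clock: 27.58
eef_pos: [0.5739, -0.3756, 0.1663]
eef_rot: [[-0.21, -0.978, 0.002], [-0.978, 0.21, -0.003], [0.002, -0.003, -1.0]]
force: [4.4, 2.0, 3.2]
grip_width: 0.023
```

Run:
```python
from rel import *
phi(.0165)
```

```text
t 27.57 hoist tcp mm [  62.8 -107.5  166.3] F hoist [3.9 2.9 3.2] w 23.0
phi 137.4 r mm 85.3 knob F lowering -0.3 outward -5.0
```

send_rows(
  targets=[
    [0,0,0,0,-0.15,0.16,0.1],
    [0,0,0,0,-0.3,0.33,0.1],
    [0,0,0,0,-0.3,0.33,0.1],
  ],
)

```text
clock: 27.95
eef_pos: [0.5765, -0.3763, 0.1631]
eef_rot: [[-0.21, -0.978, 0.002], [-0.978, 0.21, -0.003], [0.002, -0.002, -1.0]]
force: [4.3, 2.2, 4.5]
grip_width: 0.0231
```

Run:
```python
from rel import *
phi(.0165)
```

```text
t 27.95 hoist tcp mm [  65.5 -107.6  163.1] F hoist [3.7 3.  4.5] w 23.1
phi 140.2 r mm 85.3 knob F lowering 1.1 outward -5.7
```

send_rows(
  targets=[
    [0,0,0,0,-0.18,0.1,0.1],
    [0,0,0,0,-0.28,0.18,0.1],
    [0,0,0,0,-0.36,0.25,0.1],
    [0,0,0,0,-0.36,0.25,0.1],
  ],
)

```text
clock: 28.45
eef_pos: [0.5788, -0.3768, 0.16]
eef_rot: [[-0.21, -0.978, -0.001], [-0.978, 0.21, -0.002], [0.002, 0.0, -1.0]]
force: [3.6, 0.6, 3.4]
grip_width: 0.0232
```

Run:
```python
from rel import *
phi(.0165)
```

```text
t 28.45 hoist tcp mm [  67.9 -107.6  160. ] F hoist [3.4 1.3 3.4] w 23.2
phi 142.8 r mm 85.2 knob F lowering 0.7 outward -4.7
```

send_rows(
  targets=[
    [0,0,0,0,-0.06,0.09,0.1],
    [0,0,0,0,-0.13,0.18,0.1],
    [0,0,0,0,-0.13,0.18,0.1],
  ],
)

```text
clock: 28.82
eef_pos: [0.58, -0.377, 0.1582]
eef_rot: [[-0.21, -0.978, -0.001], [-0.978, 0.21, -0.002], [0.002, 0.0, -1.0]]
force: [1.9, -0.3, 4.0]
grip_width: 0.0231
```

Run:
```python
from rel import *
phi(.0165)
```

```text
t 28.82 hoist tcp mm [  69.1 -107.6  158.2] F hoist [2.  0.1 4. ] w 23.1
phi 144.3 r mm 85.1 knob F lowering 2.1 outward -3.9
```

send_rows(
  targets=[
    [0,0,0,0,-0.06,0.09,0.1],
    [0,0,0,0,-0.13,0.18,0.1],
    [0,0,0,0,-0.13,0.18,0.1],
  ],
)

```text
clock: 29.2
eef_pos: [0.5813, -0.3773, 0.1563]
eef_rot: [[-0.21, -0.978, -0.001], [-0.978, 0.21, -0.002], [0.002, 0.0, -1.0]]
force: [2.9, -1.3, 4.5]
grip_width: 0.0233
```

Run:
```python
from rel import *
phi(.0165)
```

```text
t 29.2 hoist tcp mm [  70.4 -107.6  156.3] F hoist [ 3.1 -0.7  4.5] w 23.3
phi 145.8 r mm 85.1 knob F lowering 1.9 outward -5.1
```

send_rows(
  targets=[
    [0,0,0,0,-0.06,0.09,0.1],
    [0,0,0,0,-0.12,0.19,0.1],
    [0,0,0,0,-0.12,0.19,0.1],
  ],
)

```text
clock: 29.58
eef_pos: [0.5821, -0.3775, 0.155]
eef_rot: [[-0.21, -0.978, -0.002], [-0.978, 0.21, -0.002], [0.003, 0.001, -1.0]]
force: [0.9, 0.3, 7.6]
grip_width: 0.0233
```

Run:
```python
from rel import *
phi(.0165)
```

```text
t 29.57 hoist tcp mm [  71.2 -107.6  155. ] F hoist [0.8 0.5 7.6] w 23.3
phi 146.8 r mm 85.1 knob F lowering 5.9 outward -4.9
```

Contact is showing: the lowering force jumped from 1.9 to 5.9 N at φ≈146.8°, against about 147 predicted. I'll take one small further step.

send_rows(
  targets=[
    [0,0,0,0,-0.03,0.05,0.1],
    [0,0,0,0,-0.05,0.09,0.1],
    [0,0,0,0,-0.05,0.09,0.1],
  ],
)

```text
clock: 29.95
eef_pos: [0.5823, -0.3776, 0.1547]
eef_rot: [[-0.21, -0.978, -0.002], [-0.978, 0.21, -0.002], [0.003, 0.001, -1.0]]
force: [1.0, 0.4, 8.9]
grip_width: 0.023
```

Run:
```python
from rel import *
phi(.0165)
```

```text
t 29.95 hoist tcp mm [  71.5 -107.6  154.7] F hoist [0.9 0.6 8.9] w 23.0
phi 147.1 r mm 85.1 knob F lowering 7.0 outward -5.6
```

send_rows(
  targets=[
    [0,0,0,0,-0.04,0.06,0.1],
    [0,0,0,0,-0.08,0.12,0.1],
    [0,0,0,0,-0.08,0.12,0.1],
  ],
)

```text
clock: 30.32
eef_pos: [0.5827, -0.3776, 0.154]
eef_rot: [[-0.21, -0.978, -0.003], [-0.978, 0.21, -0.002], [0.003, 0.002, -1.0]]
force: [-2.3, 0.6, 11.8]
grip_width: 0.0231
```

Run:
```python
from rel import *
phi(.0165)
```

```text
t 30.32 hoist tcp mm [  71.9 -107.5  154. ] F hoist [-2.4  0.1 11.8] w 23.1
phi 147.7 r mm 85.1 knob F lowering 11.3 outward -4.3
```

The knob force is 11.3 N with hardly any motion, so the pawl carries load (estimated 10–20 N). I'll release and go to the viewpoint for a last check.

send_rows(
  targets=[
    [0,0,0,0,0,0,0.5],
    [0,0,0,0,0,0,0.5],
    [0,0,0,0,0,0,0.5],
    [0,0,0,0,0,-6,0.6],
    [0,0,0,0,0,-12,0.6],
    [0,0,0,-4,0,-17.5,0.6],
    [0,0,0,-10,-1,-17.5,0.6],
    [0,0,0,-16,-2,-17.5,0.6],
    [0,0,0,-22,-2.7,-17.5,0.6],
    [0,0,0,-28,-2.7,-17.5,0.6],
  ],
)

```text
clock: 31.58
eef_pos: [0.6693, -0.1074, 0.3259]
eef_rot: [[-0.21, -0.978, -0.002], [-0.978, 0.21, -0.002], [0.002, 0.002, -1.0]]
force: [0.8, 1.1, 0.5]
grip_width: 0.0511
```

send_rows(
  targets=[
    [0,0,0,-5.5,0,0,0.5],
    [0,10,0,-5.5,0,3,0.5],
    [0,20,0,-5.5,0,7,0.5],
    [0,30,0,-5.5,0,11,0.5],
    [0,40,0,-5.5,0,15.5,0.5],
    [0,50,0,-5.5,0,15.5,0.5],
    [0,55,0,-5.5,0,15.5,0.5],
    [0,55,0,-5.5,0,15.5,0.5],
  ],
)

```text
clock: 32.58
eef_pos: [0.6795, -0.0546, 0.1682]
eef_rot: [[-0.114, -0.978, -0.175], [-0.56, 0.208, -0.802], [0.821, 0.007, -0.571]]
force: [-0.4, 0.2, 0.6]
grip_width: 0.0424
```

Run:
```python
from rel import *
import pickle
here()
s=snap('wrist'); pickle.dump(s,open('w7.pkl','wb'))
a=s['img'][0:225,175:455,::-1]
cv2.imwrite('pics/w7.png',cv2.convertScaleAbs(cv2.resize(a,None,fx=2.66,fy=2.66,interpolation=cv2.INTER_CUBIC),alpha=1.6,beta=20))
I=lambda X:np.array([(X-[p[0],p[1],0])@hx,(X-[p[0],p[1],0])@hy,X[2]])
g=s['img'].mean(2)
col=g[150:195,216:222].mean(1);print(np.round(col))
for v in range(164,182,3):
  o,d=ray(s,219,v);oh=I(o);dh=I(o+d)-oh;print(v,oh+dh*(.046-oh[1])/dh[1])
t1=snap('top');t0=pickle.load(open('s0.pkl','rb'))['top']
d=cv2.absdiff(t1['img'],t0['img']).max(2)
```

```text
t 32.58 hoist tcp mm [ 97.  228.7 168.2] F hoist [-0.4  0.1  0.6] w 42.4
[ 86.  86.  80.  44.  25.  23.  26.  22.  23.  56. 117. 178. 192. 189.
 188. 190. 185. 154.  90.  56.  52.  80. 129. 125. 125. 124. 121. 116.
 112. 105. 107. 109. 109. 102.  86.  87.  91.  91.  91.  85.  72.  72.
  75.  75.  73.]
164 [0.15958967 0.046      0.06314736]
167 [0.16018397 0.046      0.05851204]
170 [0.16079102 0.046      0.05378336]
173 [0.1614112  0.046      0.04895828]
176 [0.16204495 0.046      0.04403365]
179 [0.16269272 0.046      0.03900618]
```

View pics/w7.png

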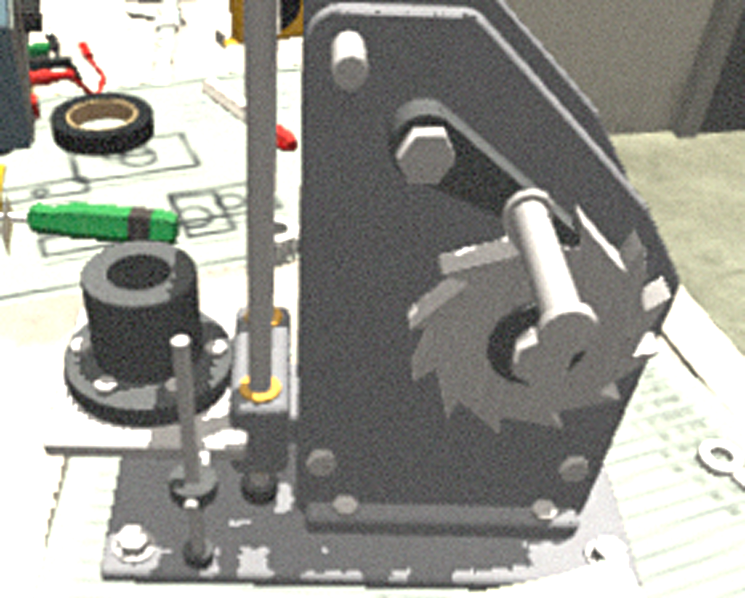

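The last view shows the pawl nose in the teeth at (580,225) and the pin seated. The table edge is at z≈54.9 mm, exactly 3 teeth down, with the collar at about 58.4 mm. The robot is clear of everything, so I'm handing in.

```bash
python3 -c "
from rig import job
print(job.finish_job())"
```

```text
the job is handed in; nothing more can be done
None
```

I lowered the table three teeth, about 47 mm. It now stands about 3.5 mm below the collar's middle, inside the 10.5 mm allowance. I handed the job in at about 33 s of the 70 s.

**What I did:** I raised the drum about 19° with the crank to unload the pawl, then laid the pawl back. I wound the table down, set the pawl into the teeth again and wound gently until the weight rested on it.

**Last checks:**
- **Height:** the last wrist picture puts the pointer at about 54.9 mm (taken from the table plate's edge, because the rod hid the tip) and the collar at about 58.4 mm. The table height agrees with the three teeth I counted.
- **Pawl:** the picture shows its nose between the teeth. When I let go of the pin it was at its starting position.
- **Load on the pawl:** I did not measure this directly. The knob stalled at the expected angle and its force rose from about 2 to 11 N. I estimate 10–20 N on the nose at that moment, but I could not confirm that it stayed above 2 N after release.
- **Loose things:** I planned the moves to stay clear of the spanner, nut and bearing, but I did not measure their positions at the end.
- **Small disagreement:** before the pawl went back in, the knob angle gave about 71° of drum turn and the picture about 70°. That is within measuring error.

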